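Set a bracket rivet on the lever press

ROBOT

A 7-joint arm with a two-finger parallel gripper is mounted at the origin on the work surface. World frame = base frame: x ahead of the robot, y to its left, z up, the work surface at z = 0. Lengths are in m, angles in rad, forces in N, time in s.
With the tool pointing down it reaches from about 0.4 to 0.75 m from the base axis. Payload 19.5 kg.
Tool frame: the origin (TCP) lies at the very end of the fingers, on their centre line; the grasp point (between the pads) lies 19 mm behind it (r.hold_point_z is the distance from the TCP to the grasp point, in m); y points along the fingers, x is the direction in which the jaws open and shut, and the axes are right-handed (so a half turn about y gives the same grasp; the last joint's range is limited). The gripper opens to 85 mm and grips with 20 to 120 N. Pads are 22 mm wide; open, the fingers measure 114 mm over their backs; the gripper's body (76 mm by 85 mm) begins 54 mm behind the grasp point. The pads swing forward as they close: fully open they stand 13 mm farther back than shut.
Start: joints at [1.216, 0.707, -0.028, 1.485, 0.022, 0.951, -0.075], TCP at [0.177, -0.547, 0.231] pointing down, gripper open.
Joint ranges: [-2.71, 2.71], [-0.32, 2.16], [-1.57, 1.52], [0, 2.45], [-1.46, 4.6], [0, 2.02], [-2.83, 2.83]. Speed limits (rad/s): [1.89, 1.89, 2.57, 2.57, 3.01, 3.01, 3.01].

INTERFACE

Orientations are given as a unit quaternion [x, y, z, w].
In Python, from station import telemetry, imaging, hand_in, r gives the robot as it stands. The module is installed in compiled form; this text tells all that it offers.
- The arm moves only by the shell command python3 -m handwheel 'ROWS' [FORCE]. ROWS is JSON, a list of rows, each a list of 3 entries, a list of its own where there are three numbers: the shift along the tool's x, y, z in m, then the turn, a rotation vector about the tool's x, y, z in rad, then the finger opening in m, from 0 to 0.0854. A call has 1 to 8 rows; each row shifts and turns the pose as measured when the row begins, along the tool's axes as they then stand; what a row does not reach is not made up. A row lasts 1/8 s, in which the tool goes at most 62.5 mm and 10.7 degrees, less where a joint would pass 70% of its speed; a pose out of reach is approached as far as the arm can. A call is refused whole if a number of a shift passes 0.0625 or a number of a turn 0.188, either way. A call with a gripper value outside its range is refused whole. The fingers move at their own pace and stop on an object; FORCE is the grip in N (left out, the last holds). Time passes only in rows, so rows that do not move let the fingers close. It gives the time, the measured TCP pose, the force and the opening at its end, in the units of the state.
- telemetry.get_obs(): the state, without advancing time (a new reading comes with each control period).
- imaging.camera(name): name is "scene" or "top"; returns the picture (420x560x3 uint8, red, green, blue); there is no depth.
- imaging.get_calibration(name): a dict with "vertical_fov" (degrees; the focal length in pixels is half the picture's height over the tangent of half this angle, whatever the lens; pixels are square), "cx", "cy" (the principal point, pixels), "extrinsics" (4x4, takes a point from world to camera coordinates). Camera axes: x right, y up, looking along -z (the intrinsics and any distortion apply to the point x, -y, -z); pixel columns grow to the right and rows downward; lengths in m; the calibration is good to about 2 mm. A picture is of the moment at which its call begins. get_calibration takes no time and is no camera call.
- hand_in(): hands the job in, once; it reports no verdict.
The state is a dict: "time_s": time; "joint_pos": joint angles; "joint_vel": joint speeds; "joint_torque": joint torques, N m; "ee_pos": TCP position; "eef_rot": TCP orientation; "ft_force": force on the tool from outside, world axes, zero at the start; "wrist_torque": the same for the moment, N m; "gripper_width": opening from 0.0 (shut) to 1.0 (fully open).
Only numpy, scipy, OpenCV 4.12 (cv2) and the standard library are available. Lean on these libraries where they do the work, as an engineer would, in place of code of your own. Each camera call takes 0.05 s, during which the arm holds its last target. There are 200 camera calls.

TASK

Slide the brass handle bracket along the press's feed table, nose first under the hinged finger guard and fully up against the end stop, so that the guard drops shut behind it. Only then swing the press lever down until it comes up solid with the rivet driven home, without heaving on it past that, and ease the lever back up to its rest rather than letting it fly. Leave the bracket in the press against its stop, the guard shut, and the hammer, bowl and bottle where they are.

Things in the scene. Friction and masses are not known exactly. Their poses are not given: they have to be found in the camera images.
- press: spring-return lever press, green cast iron, bolted down, with a steel feed table. Origin on the bench straight below the ram's axis; x = feed direction (roughly away from the robot), y = from the open throat towards the column. Press mm: column y 75 to 145; foot x -60 to 60, y -80 to 170, 35 high; bed top at z 60. Punch: round, 16 wide, on the axis, 22 to 29 above the bed at rest
- feed (a point): on the steel bed's top 122 mm before the ram axis, mid-width; turned like the press. Bed from press x -195 to 51 mm, 100 wide. Guide strips 8 high and 43 apart run from press x -29 to the stop; before them lead-ins, 86 apart at x -79. Lying free on the feed table, the bracket starts near this point
- head (a point): middle of the underside of the press's head, on the ram axis, 105 mm above the bed; turned like the press. The head, 90 high, spans press x -28 to 28, y -25 to 145 mm: room for a gripper only beside it, or leaning
- stop (a point): middle of the end stop's face, at the level of the bed; turned like the press, its face looks to -x. The stop stands 12 above the bed. A bracket pushed against it has its rivet exactly below the punch
- guard_rod (a point): middle of the level rod from which the guard flap hangs: 46 mm above the bed, at press x -52 mm; rod 7 mm thick, along press y, on posts at y +-43 up to 51 above the bed
- guard (a joint): hinged finger guard: plain aluminium flap 70 wide, 35 high, 3 thick, 50 g, hanging from the rod to 11 mm above the bed, so that the bracket's plate passes below it but its rivet and knuckle swing it open. rad: 0 = hanging shut; grows as its foot swings in towards the ram (at most 1.4). Swings only inwards; falls shut by its own weight once the knuckle is well past
- bracket: loose brass handle bracket, 0.3 kg. Origin: centre of its underside; x towards its nose (leading end). Plate 104 (x) by 40 (y) by 8 mm; rivet at x +26; behind it, x +4 to +14, a cross knuckle 26 wide (y) and 22 high. One pushes on the tail's end face (x -52), which stays outside the guard. Lies up to 6 degrees askew. Against the stop its origin is at press x -26 mm
- rivet_head (a point): middle of the top of the bracket's copper rivet (head 14 mm wide, 3.5 thick). 16.5 above the bracket's underside at the start, 11.5 when driven home
- rivet (a joint): how far the rivet has been driven, m: 0 as it stands proud, 0.005 = home, its head hard down on the plate. It takes some 45 N to move: too stiff for fingers, the press does it; may read 0.0055 under load
- ram: the press's ram, a steel bar 25 square; origin at its middle, moves straight down 18 mm per rad of lever
- lever (a joint): press lever, rad: 0 = at rest, 30 degrees above level; grows as swung down. A spring takes it back up. The punch's screw setting is unknown, so it comes up solid, rivet home, anywhere from 0.6 to 1.0 rad: feel for it. Pushed down 150 to 180 mm from the axle it takes 3 N at first, 8 to 14 N as the rivet goes in; past 20 N it is solid, giving a few mm; over 45 N strains the press
- lever_bar: the lever's round steel bar, 15 mm thick, black ball 32 wide at its end, 225 from the axle. Origin on the axle (210 above the bench, press x +52, y +22; it runs along press x); turns with the lever. The bar lies in the plane press x +52, on the far side of the head, and reaches out towards press -y
- bar_push (a point): point on the bar's centre line 178 from the axle, a good place to push down on; moves with the lever
- hammer: bystander: hammer 280 long lying on the bench
- bowl: bystander: copper bowl 120 wide, 45 high
- bottle: bystander: water bottle 72 diameter, 230 high
There are look-alikes about, which are no part of the job. There is more than one size of the bracket; the job needs the largest.

How it is judged:
On the way, in this order (a step that is already met when the one before it is completed fails the run):
1. the bracket is against the end stop (within 2.5 mm), between the guides, with the guard shut behind it and the lever still at rest, the rivet not yet driven (x of bracket in the frame of press above -0.0285 m and y of bracket in the frame of press between -0.004 and 0.004 m and z of bracket in the frame of press below 0.064 m and value of joint guard below 0.08 rad and value of joint lever below 0.06 rad and value of joint rivet below 0.001 m), for 0.2 s.
2. the rivet is driven home by the ram (4.4 of its 5 mm or more), the bracket still at the stop (value of joint rivet above 0.0044 m and contact force between ram and bracket above 10 N and x of bracket in the frame of press above -0.0285 m and value of joint guard below 0.08 rad), for 0.1 s.
At the end, for the whole second after the job is handed in: rivet driven at least 4.4 of its 5 mm, lever back at rest (within 0.06 rad), guard shut (within 0.08 rad), bracket at rest on the bed and within 3.5 mm of the end stop (value of joint rivet above 0.0044 m and value of joint lever below 0.06 rad and value of joint guard below 0.08 rad and x of bracket in the frame of press above -0.0295 m and z of bracket in the frame of press below 0.064 m and linear speed of bracket below 0.01 m/s); the robot touches nothing.
It fails at once if the lever is swung while the guard is open (value of joint each of lever, guard above 0.15 rad).
It fails at once if the lever bar is pushed with more than 45 N (contact force between anything else and lever_bar above 45 N).
It fails at once if the lever flies back (faster than 3 rad/s) (velocity of joint lever below -3 rad/s).
It fails at once if the hammer, bowl or bottle is moved by more than 20 mm (distance of any of hammer, bowl, bottle from where it was at the start of the episode above 0.02 m).
It also fails if it takes over 51 s, if anything falls off the work surface, if the arm or the gripper's body presses on something with over 40 N, if the wrist force passes 120 N, or if a joint passes its speed limit or range.

## Working session

There is one attempt and no reset: what is moved stays moved. The work goes in short steps, Python scripts to look and compute and a shell command to move; the robot and the scene stay as the last step left them, time stands still between calls to the robot, and variables do not carry over. Pictures are saved under pics/ and viewed, about 8 in all and at most 12, crops included, and the job is handed in when it is done.

```bash
mkdir -p pics; ls
python3 - <<'E'
from station import telemetry, imaging, r
import cv2, numpy as np
for n in ("scene","top"):
    im=imaging.camera(n); cv2.imwrite(f"pics/{n}0.png",im[:,:,::-1])
    print(n,imaging.get_calibration(n))
print(telemetry.get_obs()); print(r.hold_point_z)
E
```

```text
pics
scene {'vertical_fov': 57.43245858191338, 'cx': 285.56046544081215, 'cy': 209.26246980259725, 'extrinsics': array([[ 8.77535997e-01,  4.78900612e-01,  2.41821943e-02,
        -4.87496783e-01],
       [-2.88709047e-01,  4.87418612e-01,  8.24057148e-01,
         6.31314796e-04],
       [ 3.82854621e-01, -7.30121429e-01,  5.65990316e-01,
        -1.41088253e+00],
       [ 0.00000000e+00,  0.00000000e+00,  0.00000000e+00,
         1.00000000e+00]])}
top {'vertical_fov': 47.77964840850105, 'cx': 280.20897004788793, 'cy': 215.89732057569867, 'extrinsics': array([[-9.14364995e-05, -9.99980054e-01,  6.31530914e-03,
         3.10181905e-02],
       [ 9.78934951e-01,  1.19990298e-03,  2.04168854e-01,
        -5.78845799e-01],
       [-2.04172359e-01,  6.20094533e-03,  9.78915316e-01,
        -1.31276050e+00],
       [ 0.00000000e+00,  0.00000000e+00,  0.00000000e+00,
         1.00000000e+00]])}
{'time_s': 0.1, 'joint_pos': array([ 1.21630243,  0.70701389, -0.02759994,  1.48497093,  0.02202288,
        0.95091268, -0.0755037 ]), 'joint_vel': array([ 1.24767437e-05, -1.94868041e-03,  1.38901370e-03, -1.90503066e-03,
        1.86861244e-03,  3.77816078e-04,  7.46875238e-04]), 'joint_torque': array([ 1.44914145e-03, -8.84287548e+01,  1.23633139e+00, -2.36457092e+01,
        1.69829093e-02,  5.05660093e-03,  1.32349310e-04]), 'ee_pos': array([ 0.17684759, -0.54686753,  0.23088541]), 'eef_rot': array([-0.57158612,  0.416317  , -0.41571981,  0.57196723]), 'ft_force': array([-0.29176371, -0.9476329 , -0.08877508]), 'wrist_torque': array([ 0.02340605,  0.04328779, -0.00504092]), 'gripper_width': 0.9981695126941171}
0.0187
```

View pics/scene0.png

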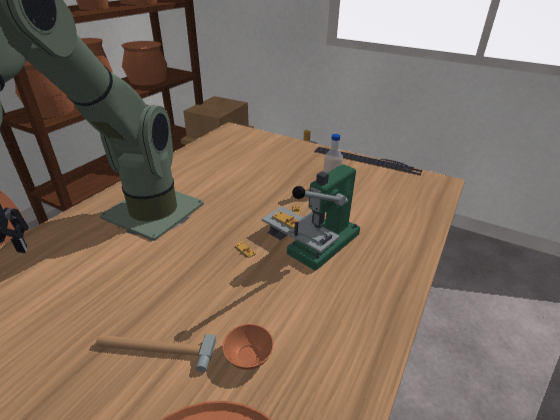

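View pics/top0.png

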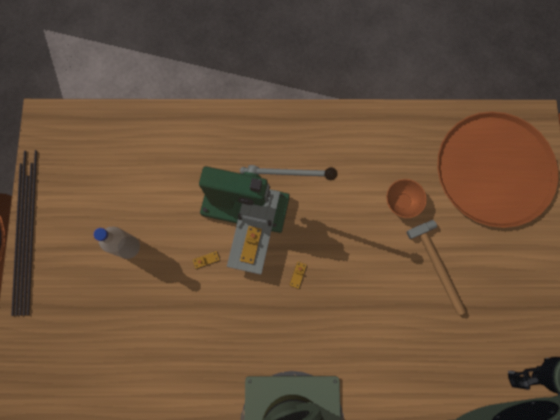

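The press is at top (245,210). Three brass brackets: on the feed table at top (251,245), and two on the bench at (206,260) and (299,275), which look smaller. The one on the feed table is largest and in the described place. I'll confirm it in an enlarged crop.

```bash
cat > h.py <<'E'
from station import telemetry, imaging, r
import cv2, numpy as np
from scipy.spatial.transform import Rotation as R
def cam(n):
    c=imaging.get_calibration(n); f=210/np.tan(np.radians(c["vertical_fov"])/2); return c,f
def proj(n,p):
    c,f=cam(n); q=(np.atleast_2d(p)@c["extrinsics"][:3,:3].T)+c["extrinsics"][:3,3]
    return np.c_[c["cx"]+f*q[:,0]/-q[:,2], c["cy"]+f*-q[:,1]/-q[:,2]]
def unproj(n,uv,z):
    c,f=cam(n); E=c["extrinsics"]; o=-E[:3,:3].T@E[:3,3]
    uv=np.atleast_2d(uv); d=np.c_[(uv[:,0]-c["cx"])/f,-(uv[:,1]-c["cy"])/f,-np.ones(len(uv))]@E[:3,:3]
    return o+d*((z-o[2])/d[:,2])[:,None]
def crop(n,name,x0,y0,w,h,s):
    im=imaging.camera(n)[y0:y0+h,x0:x0+w,::-1]
    cv2.imwrite(f"pics/{name}.png",cv2.resize(im,None,fx=s,fy=s,interpolation=cv2.INTER_CUBIC))
E
python3 - <<'E'
from h import *
crop("top","top1",190,155,150,140,5); crop("scene","sc1",225,160,145,110,5)
print(R.from_quat(telemetry.get_obs()["eef_rot"]).as_matrix().round(3))
E
```

```text
[[ 0.308 -0.     0.951]
 [-0.951  0.001  0.308]
 [-0.001 -1.    -0.   ]]
```

```bash
python3 -c "
import cv2
for n in ('top1','sc1'):
    print(cv2.imread('pics/%s.png'%n).shape)"
```

```text
(700, 750, 3)
(550, 725, 3)
```

View pics/top1.png

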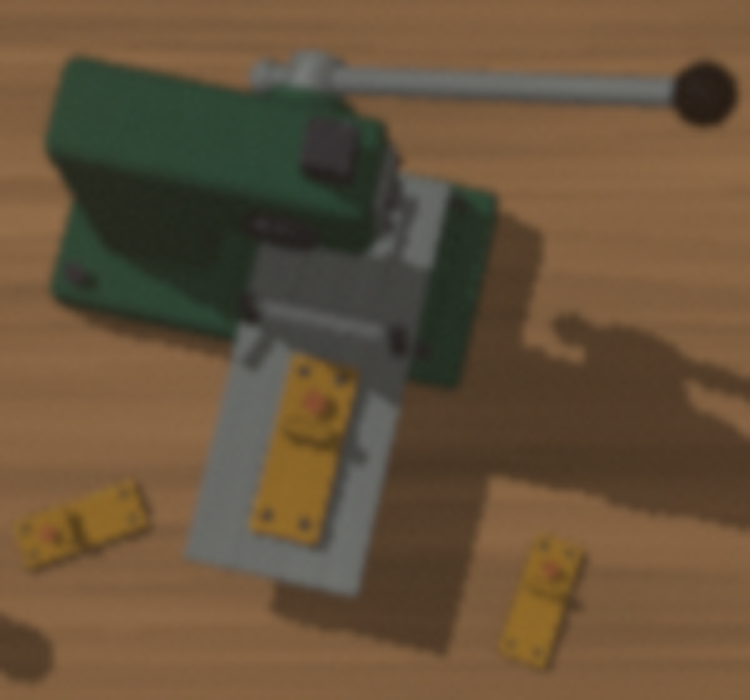

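View pics/sc1.png

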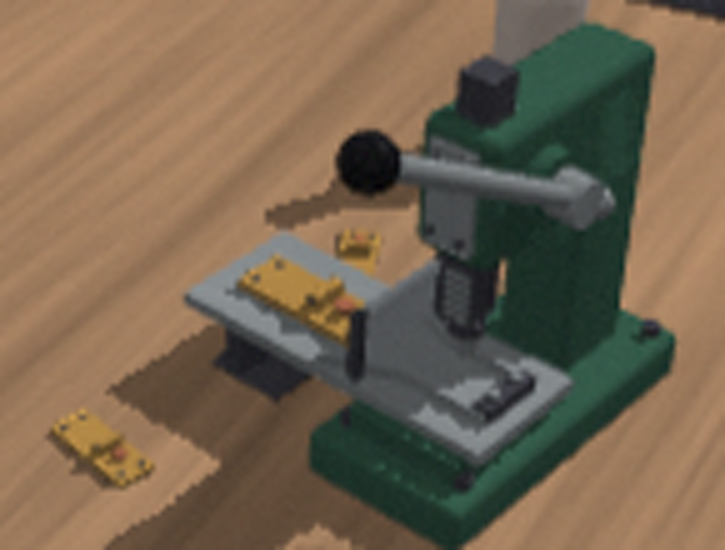

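Enlarged top crop: the bracket on the table spans (293,350)-(320,547), about 190 px long against about 135 for those at (85,525) and (543,600). It is the largest and lies on the feed table, so it's the one. Nose, rivet and knuckle face the press. Next I fit the poses.

```bash
cat > fit.py <<'E'
from h import *
from scipy.optimize import least_squares
T=lambda u:(np.array(u,float)+.5)/5-.5+[190,155]
S=lambda u:(np.array(u,float)+.5)/5-.5+[225,160]
top={(-195,50,60):(185,558),(-195,-50,60):(357,597),(51,-50,60):(453,181),(52,-172.9,322.5):(704,93),(60,-80,35):(497,193),(-60,-80,35):(458,388)}
sc={(-195,50,60):(287,234),(-195,-50,60):(186,297),(51,-50,60):(478,460),(51,50,60):(575,382),(52,-172.9,322.5):(370,161),(60,-80,35):(455,546)}
P=lambda q,a:np.c_[np.array(a)[:,:2]/1000@np.array([[np.cos(q[2]),np.sin(q[2])],[-np.sin(q[2]),np.cos(q[2])]])+q[:2],np.array(a)[:,2]/1000]
def res(q):
    return np.r_[proj("top",P(q,list(top)))-T(list(top.values())),proj("scene",P(q,list(sc)))-S(list(sc.values()))]
s=least_squares(lambda q:res(q).ravel(),[.55,.05,-.2],loss="soft_l1")
print(s.x,np.degrees(s.x[2])); print(res(s.x).round(1))
q=s.x
b=unproj("top",T([(293,350),(358,366),(320,547),(250,532)]),.068)[:,:2]
bp=(b-q[:2])@np.array([[np.cos(q[2]),-np.sin(q[2])],[np.sin(q[2]),np.cos(q[2])]])
c=bp.mean(0);d=(bp[0]+bp[1]-bp[2]-bp[3])/2
print("bracket press",c,"len",np.linalg.norm(d),"yaw",np.degrees(np.arctan2(d[1],d[0])),"world",b.mean(0)); print(bp)
E
python3 fit.py
```

```text
[ 0.61507722  0.09242394 -0.21874067] -12.532917050176739
[[-0.2 -0.8]
 [-0.1 -0.9]
 [-0.4 -0.1]
 [ 0.6 -0.2]
 [ 1.2 -1.1]
 [ 0.3 -1.3]
 [-1.  -1.1]
 [-0.7 -1.5]
 [-0.2 -1.4]
 [-0.6 -1. ]
 [-0.7 -0.1]
 [ 0.2 -6. ]]
bracket press [-0.12231751 -0.00378404] len 0.10626371491619409 yaw 0.7600992709986771 world [0.49485322 0.11527302]
[[-0.06871083  0.01613408]
 [-0.06966983 -0.02229248]
 [-0.17527179 -0.02470798]
 [-0.1756176   0.01573022]]
```

Fit is good to about 1 px (one scene point was misread). Press origin is (0.615, 0.0925), yaw -12.5°. The bracket is at press (-122,-4) mm, yaw about 0.8°. First I move in front of the base, keeping orientation.

```bash
python3 -m handwheel '[[[-0.026,0,0.04],[0,0,0],0.0],[[-0.026,0,0.04],[0,0,0],0.0],[[-0.026,0,0.04],[0,0,0],0.0],[[-0.026,0,0.04],[0,0,0],0.0],[[-0.026,0,0.04],[0,0,0],0.0],[[-0.026,0,0.04],[0,0,0],0.0],[[-0.026,0,0.04],[0,0,0],0.0],[[-0.026,0,0.04],[0,0,0],0.0]]' 40
python3 -m handwheel '[[[0,0,0],[0,-0.186,0],0.0],[[0,0,0],[0,-0.186,0],0.0],[[0,0,0],[0,-0.186,0],0.0],[[0,0,0],[0,-0.186,0],0.0],[[0,0,0],[0,-0.186,0],0.0],[[0,0,0],[0,-0.186,0],0.0],[[0,0,0],[0,-0.186,0],0.0]]'
cat > st.py <<'E'
from h import *
# target pose given in press frame (mm): x y z, tool z = -press x, tool x = press y
import sys
q=[0.6151,0.0924,-0.2187]
o=telemetry.get_obs(); M=R.from_quat(o["eef_rot"]); p=o["ee_pos"]
c,s=np.cos(q[2]),np.sin(q[2]); Rp=np.array([[c,-s,0],[s,c,0],[0,0,1]])
pp=Rp.T@(p-[q[0],q[1],0])
G=R.from_matrix(Rp@np.array([[0,0,-1],[1,0,0],[0,-1,0]]))
print("t",round(o["time_s"],2),"press mm",(pp*1e3).round(1),"turn needed (tool)",(M.inv()*G).as_rotvec().round(3))
print("F press",(Rp.T@o["ft_force"]).round(1),"w",round(o["gripper_width"],3),"j",o["joint_pos"].round(2))
if len(sys.argv)>3:
    t=Rp@(np.array(sys.argv[1:4],float)/1e3)+[q[0],q[1],0]
    print("shift tool",M.inv().apply(t-p).round(4))
E
python3 st.py -200 -4 200
```

```text
time_s: 1.2
ee_pos: [0.4226, -0.2437, 0.2301]
eef_rot: [0.571, -0.418, 0.417, -0.571]
ft_force: [0.8, -0.7, -0.4]
gripper_width: -0.004
time_s: 2.08
ee_pos: [0.4252, -0.2393, 0.2297]
eef_rot: [-0.706, -0.019, 0.019, 0.707]
ft_force: [-0.4, -0.8, 0.3]
gripper_width: 0.001
t 2.08 press mm [-113.5 -365.   229.7] turn needed (tool) [-0.002 -1.299  0.   ]
F press [-0.2 -0.8  0.3] w 0.001 j [ 0.66  0.6  -0.37  1.79  0.28  0.81  0.2 ]
shift tool [0.0137 0.0302 0.3709]
```

```bash
python3 -m handwheel '[[[0,0,0],[0,-0.186,0],0.0],[[0,0,0],[0,-0.186,0],0.0],[[0,0,0],[0,-0.186,0],0.0],[[0,0,0],[0,-0.186,0],0.0],[[0,0,0],[0,-0.186,0],0.0],[[0,0,0],[0,-0.186,0],0.0],[[0,0,0],[0,-0.184,0],0.0]]'
python3 st.py -200 -4 180
```

```text
time_s: 2.95
ee_pos: [0.4247, -0.2397, 0.2294]
eef_rot: [-0.548, -0.446, 0.446, 0.549]
ft_force: [-0.1, 0.2, -0.5]
gripper_width: -0.003
t 2.95 press mm [-113.8 -365.5  229.4] turn needed (tool) [-0.002  0.014  0.001]
F press [-0.2  0.1 -0.5] w -0.003 j [ 0.87  0.67 -0.77  1.78  0.57  0.93  1.23]
shift tool [0.3626 0.0498 0.0812]
```

```bash
python3 -m handwheel '[[[0.045,0.004,0.011],[0,0.014,0],0.0],[[0.045,0.004,0.011],[0,0,0],0.0],[[0.045,0.004,0.011],[0,0,0],0.0],[[0.045,0.004,0.010],[0,0,0],0.0],[[0.045,0.006,0.01],[0,0,0],0.0],[[0.045,0.008,0.01],[0,0,0],0.0],[[0.045,0.01,0.01],[0,0,0],0.0],[[0.045,0.01,0.01],[0,0,0],0.0]]'
python3 st.py -200 -4 75
```

```text
time_s: 3.95
ee_pos: [0.4208, 0.1375, 0.1782]
eef_rot: [-0.552, -0.441, 0.441, 0.553]
ft_force: [1.4, -0.7, -0.4]
gripper_width: -0.0
t 3.95 press mm [-199.5    1.8  178.2] turn needed (tool) [-0.001 -0.005  0.002]
F press [ 1.5 -0.4 -0.4] w -0.0 j [-0.03  0.66 -0.61  2.01  0.61  0.66  0.31]
shift tool [-0.006   0.1032  0.0004]
```

```bash
python3 -m handwheel '[[[-0.006,0.03,0],[0,-0.005,0],0.0],[[0,0.03,0],[0,0,0],0.0],[[0,0.03,0],[0,0,0],0.0],[[0,0.012,0],[0,0,0],0.0],[[0,0.005,0],[0,0,0],0.0],[[0,0.0,0],[0,0,0],0.0]]'
python3 st.py -200 -4 63
python3 -c "
from h import *
crop('scene','sc2',225,150,140,100,5)"
```

```text
time_s: 4.7
ee_pos: [0.419, 0.1358, 0.0676]
eef_rot: [-0.549, -0.445, 0.443, 0.551]
ft_force: [-0.2, -0.2, 0.0]
gripper_width: 0.006
t 4.7 press mm [-2.008e+02 -2.000e-01  6.760e+01] turn needed (tool) [-0.001  0.006  0.003]
F press [-0.2 -0.3  0. ] w 0.006 j [-0.2   0.85 -0.33  2.12  0.89  0.31  0.07]
shift tool [-0.0039  0.0046 -0.0008]
```

View pics/sc2.png

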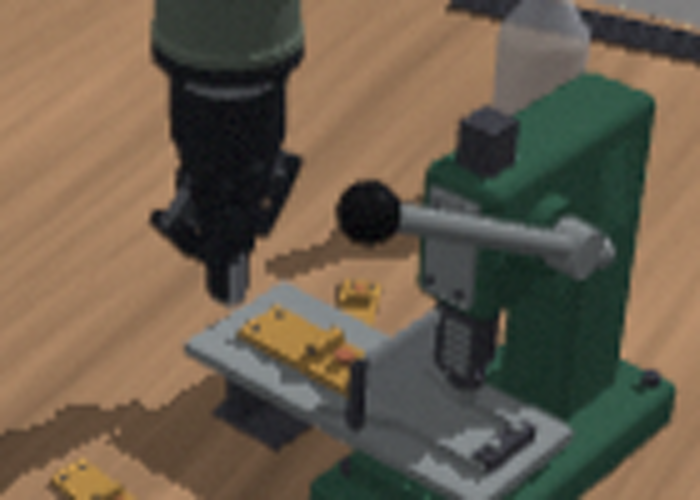

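The scene crop shows the shut fingertips at (228,300), just behind the bracket's tail over the near end of the bed. I lower them slightly and begin the push.

```bash
python3 -m handwheel '[[[-0.003,0.004,0],[0,0.006,0],0.0],[[0,0,-0.008],[0,0,0],0.0],[[0,0,-0.008],[0,0,0],0.0],[[0,0,-0.01],[0,0,0],0.0],[[0,0,-0.01],[0,0,0],0.0],[[0,0,-0.01],[0,0,0],0.0]]'
python3 st.py -95 0 63.5
```

```text
time_s: 5.5
ee_pos: [0.4666, 0.1216, 0.0646]
eef_rot: [-0.551, -0.443, 0.441, 0.553]
ft_force: [-2.3, -0.6, -0.6]
gripper_width: 0.001
t 5.5 press mm [-151.3   -3.7   64.6] turn needed (tool) [-0.    -0.002  0.004]
F press [-2.1 -1.1 -0.6] w 0.001 j [-0.08  0.89 -0.44  1.97  0.83  0.46  0.21]
shift tool [ 0.0038  0.0011 -0.0563]
```

```bash
python3 -m handwheel '[[[0.0005,0.001,-0.009],[0,0,0],0.0],[[0.0005,0,-0.009],[0,0,0],0.0],[[0.0005,0,-0.009],[0,0,0],0.0],[[0.0005,0,-0.009],[0,0,0],0.0],[[0,0,0],[0,0,0],0.0]]'
python3 st.py -89 0 63.5
python3 -c "
from h import *
crop('top','top2',200,175,100,100,6)"
```

```text
time_s: 6.12
ee_pos: [0.505, 0.1151, 0.0634]
eef_rot: [-0.551, -0.443, 0.441, 0.553]
ft_force: [0.3, -0.2, -0.3]
gripper_width: 0.004
t 6.12 press mm [-112.4   -1.7   63.4] turn needed (tool) [-0.001 -0.002  0.004]
F press [ 0.3 -0.2 -0.3] w 0.004 j [-0.02  0.93 -0.5   1.85  0.78  0.57  0.32]
shift tool [ 0.0017 -0.0001 -0.0234]
```

View pics/top2.png

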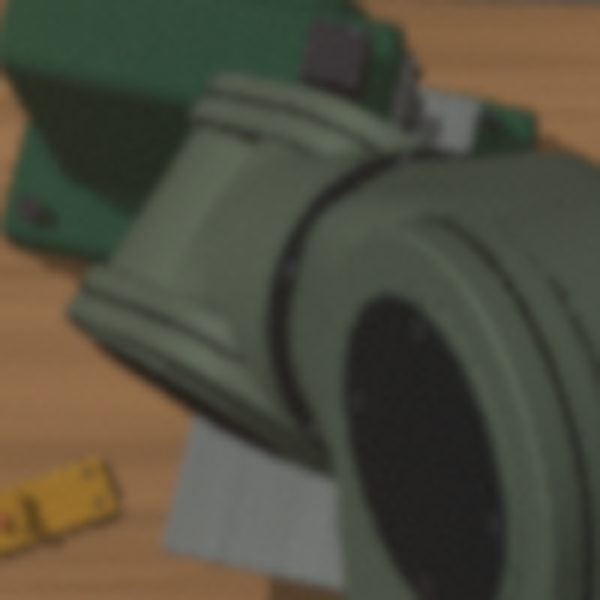

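The top view is blocked by the arm. I'll carry on with small steps, watching force and the scene view.

```bash
python3 -m handwheel '[[[0.0005,0,-0.007],[0,0,0],0.0],[[0.0005,0,-0.006],[0,0,0],0.0],[[0,0,-0.004],[0,0,0],0.0]]'
python3 st.py -89 0 63.5
python3 -c "
from h import *
crop('scene','sc3',240,120,130,130,5)"
```

```text
time_s: 6.55
ee_pos: [0.522, 0.1126, 0.0635]
eef_rot: [-0.551, -0.443, 0.441, 0.553]
ft_force: [-3.8, 1.0, 1.6]
gripper_width: -0.003
t 6.55 press mm [-95.3  -0.5  63.5] turn needed (tool) [-0.002 -0.001  0.004]
F press [-4.   0.1  1.6] w -0.003 j [-0.    0.95 -0.52  1.79  0.76  0.62  0.37]
shift tool [ 0.0005 -0.0001 -0.0063]
```

View pics/sc3.png

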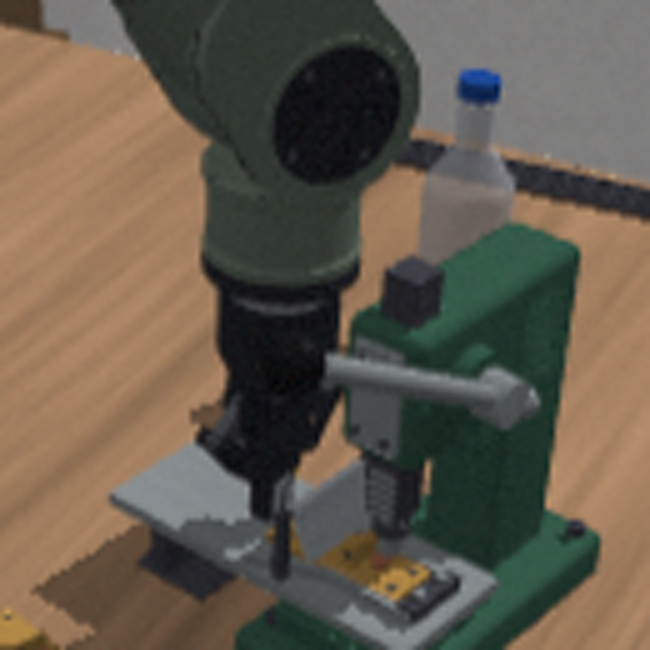

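The bracket's nose, (400,600), is nearly at the stop, the guard (300,530) looks almost down, and the wrist is clear of the head. I creep to the stop by feel.

```bash
for i in 1 ; do python3 -m handwheel '[[[0,0,-0.003],[0,0,0],0.0],[[0,0,-0.002],[0,0,0],0.0]]'; python3 st.py | head -2; python3 -m handwheel '[[[0,0,-0.002],[0,0,0],0.0]]';  python3 st.py -89 0 63.5; done
```

```text
time_s: 6.85
ee_pos: [0.5272, 0.1113, 0.0634]
eef_rot: [-0.551, -0.443, 0.442, 0.553]
ft_force: [-10.8, 2.9, 1.8]
gripper_width: 0.002
t 6.85 press mm [-89.9  -0.6  63.4] turn needed (tool) [-0.002 -0.001  0.003]
F press [-11.2   0.5   1.8] w 0.002 j [ 0.01  0.95 -0.52  1.77  0.76  0.63  0.38]
time_s: 6.98
ee_pos: [0.5274, 0.1113, 0.0632]
eef_rot: [-0.55, -0.442, 0.443, 0.554]
ft_force: [-22.0, 4.4, 11.1]
gripper_width: 0.001
t 6.97 press mm [-89.7  -0.6  63.2] turn needed (tool) [-0.005 -0.     0.003]
F press [-22.4  -0.4  11.1] w 0.001 j [ 0.01  0.95 -0.53  1.77  0.75  0.64  0.39]
shift tool [ 0.0006 -0.0003 -0.0007]
```

Solid at 22 N with no more travel: it's at the stop. I back off straight, lift and check.

```bash
python3 -m handwheel '[[[0,0,0.001],[0,0,0],0.0],[[0,0,0.01],[0,0,0],0.0],[[0,0,0.015],[0,0,0],0.0],[[0,-0.03,0.015],[0,0,0],0.0],[[0,-0.05,0],[0,0,0],0.0],[[-0.01,-0.05,0],[0,0,0],0.0],[[-0.02,-0.05,0],[0,0,0],0.0],[[-0.02,-0.05,0],[0,0,0],0.0]]'
python3 st.py -110 -128 345
python3 -c "
from h import *
crop('scene','sc4',280,185,80,65,9)
crop('top','top3',190,155,150,140,5)"
```

```text
time_s: 7.98
ee_pos: [0.4729, 0.0711, 0.2978]
eef_rot: [-0.549, -0.442, 0.445, 0.553]
ft_force: [1.1, -1.7, 0.7]
gripper_width: -0.0
t 7.97 press mm [-134.2  -51.6  297.8] turn needed (tool) [-0.006  0.003  0.001]
F press [ 1.4 -1.4  0.7] w -0.0 j [ 0.23  0.56 -0.78  1.69  0.44  1.08  0.67]
shift tool [-0.0764 -0.0474 -0.0236]
```

View pics/sc4.png

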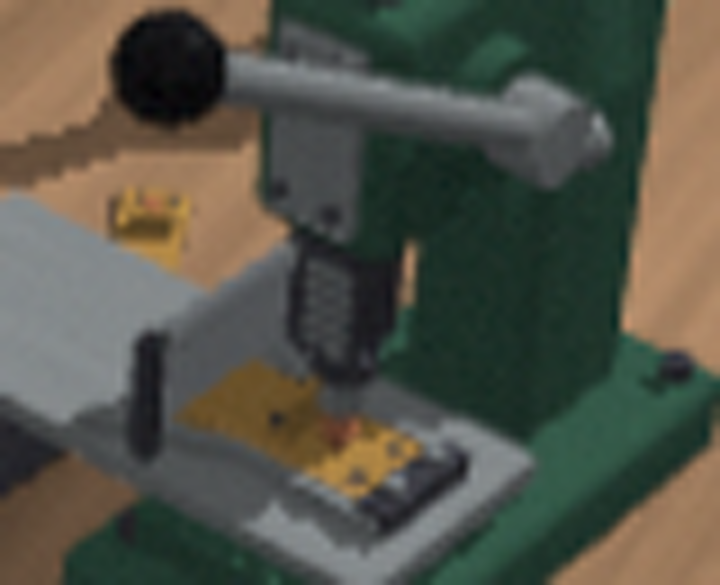

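The guard hangs shut behind the knuckle, the nose sits at the stop blocks (430,460), and the rivet (340,430) is directly below the punch. Now over to the lever.

```bash
python3 -c "
from fit import *
for p in [(26,20,68),(26,-20,68),(0,0,76)]:
    print(p,((proj('scene',P(q,[p]))-[280,185]+.5)*9-.5).round(0))" | tail -3
python3 -m handwheel '[[[-0.03,-0.02,0],[-0.006,0,0],0.0],[[-0.03,-0.02,0],[0,0,0],0.0],[[-0.018,-0.008,-0.02],[0,0,0],0.0],[[0,0,-0.04],[0,0,0],0.0],[[0,0,-0.04],[0,0,0],0.0],[[0,0,-0.04],[0,0,0],0.0],[[0,0,-0.03],[0,0,0],0.0],[[0,0,0],[0,0,0],0.0]]'
python3 st.py 52 -128 318
```

```text
(26, 20, 68) [[429. 445.]]
(26, -20, 68) [[360. 498.]]
(0, 0, 76) [[337. 422.]]
time_s: 9.07
ee_pos: [0.6265, -0.0463, 0.3481]
eef_rot: [0.557, 0.442, -0.441, -0.548]
ft_force: [-1.1, -0.6, 0.3]
gripper_width: -0.002
t 9.07 press mm [  41.2 -132.9  348.1] turn needed (tool) [ 0.011 -0.003 -0.006]
F press [-0.9 -0.8  0.3] w -0.002 j [ 0.3   0.77 -0.74  1.03  0.5   1.5   1.03]
shift tool [ 0.0051  0.0302 -0.0105]
```

Predicted nose corners (429,445) and (360,498) match the picture. Descending onto the bar.

```bash
python3 -m handwheel '[[[0.004,0.01,-0.0105],[0.011,-0.003,-0.006],0.0],[[0,0.015,0],[0,0,0],0.0],[[0,0.005,0],[0,0,0],0.0],[[0,0.005,0],[0,0,0],0.0],[[0,0,0],[0,0,0],0.0]]'
python3 st.py 52 -128 310
python3 -c "
from h import *
crop('scene','sc5',260,120,110,110,5)"
```

```text
time_s: 9.7
ee_pos: [0.6366, -0.0432, 0.3124]
eef_rot: [0.552, 0.443, -0.443, -0.55]
ft_force: [-0.7, 0.3, -0.3]
gripper_width: 0.002
t 9.7 press mm [  50.4 -127.7  312.4] turn needed (tool) [ 0.002  0.001 -0.002]
F press [-0.8  0.2 -0.3] w 0.002 j [ 0.29  0.81 -0.73  1.06  0.52  1.44  1.02]
shift tool [-0.0003  0.0024 -0.0016]
```

View pics/sc5.png

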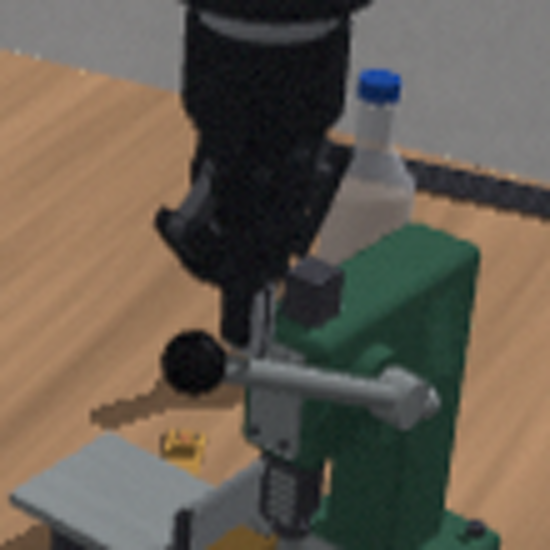

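Fingertips (245,345) are right over the bar, clear of the head. Pushing down.

```bash
python3 -m handwheel '[[[0,0.008,-0.0015],[0,0,0],0.0],[[0,0.01,0],[0,0,0],0.0],[[0,0.01,0],[0,0,0],0.0],[[0,0.01,0],[0,0,0],0.0]]'
python3 st.py 52 -128 220
python3 -m handwheel '[[[0,0.01,0],[0,0,0],0.0],[[0,0.01,0],[0,0,0],0.0],[[0,0.01,0],[0,0,0],0.0]]'
python3 st.py 52 -128 220
```

```text
time_s: 10.25
ee_pos: [0.6387, -0.0438, 0.2735]
eef_rot: [0.553, 0.443, -0.442, -0.55]
ft_force: [0.1, -1.8, 3.4]
gripper_width: 0.002
t 10.25 press mm [  52.6 -127.9  273.5] turn needed (tool) [ 0.005  0.001 -0.002]
F press [ 0.5 -1.7  3.4] w 0.002 j [ 0.3   0.84 -0.73  1.13  0.54  1.34  0.99]
shift tool [-0.      0.0535  0.0008]
time_s: 10.62
ee_pos: [0.6387, -0.0444, 0.2412]
eef_rot: [0.553, 0.443, -0.442, -0.55]
ft_force: [-0.6, -2.2, 5.1]
gripper_width: -0.002
t 10.62 press mm [  52.7 -128.4  241.2] turn needed (tool) [ 0.005  0.    -0.003]
F press [-0.1 -2.3  5.1] w -0.002 j [ 0.31  0.87 -0.72  1.19  0.56  1.26  0.96]
shift tool [0.0004 0.0212 0.0008]
```

```bash
python3 -m handwheel '[[[0,0.006,0],[0,0,0],0.0],[[0,0.006,0],[0,0,0],0.0]]'; python3 st.py|tail -2
python3 -m handwheel '[[[0,0.006,0],[0,0,0],0.0],[[0,0.006,0],[0,0,0],0.0]]'; python3 st.py|tail -2
```

```text
time_s: 10.88
ee_pos: [0.6387, -0.0446, 0.2281]
eef_rot: [0.553, 0.443, -0.442, -0.55]
ft_force: [-0.2, -1.2, 4.8]
gripper_width: -0.003
t 10.88 press mm [  52.8 -128.6  228.1] turn needed (tool) [ 0.004  0.    -0.003]
F press [ 0.  -1.2  4.8] w -0.003 j [ 0.31  0.88 -0.71  1.21  0.57  1.24  0.95]
time_s: 11.12
ee_pos: [0.6387, -0.0452, 0.2159]
eef_rot: [0.554, 0.442, -0.442, -0.55]
ft_force: [-2.6, -1.8, 10.4]
gripper_width: -0.001
t 11.12 press mm [  52.9 -129.2  215.9] turn needed (tool) [ 0.005 -0.    -0.004]
F press [-2.1 -2.3 10.4] w -0.001 j [ 0.31  0.9  -0.71  1.23  0.58  1.21  0.94]
```

```bash
python3 -m handwheel '[[[0,0.005,0],[0,0,0],0.0],[[0,0.005,0],[0,0,0],0.0]]'; python3 st.py|tail -2
python3 -m handwheel '[[[0,0.005,0],[0,0,0],0.0],[[0,0.005,0],[0,0,0],0.0]]'; python3 st.py|tail -2
```

```text
time_s: 11.38
ee_pos: [0.6387, -0.0452, 0.2061]
eef_rot: [0.554, 0.442, -0.442, -0.549]
ft_force: [-3.3, -1.2, 11.8]
gripper_width: 0.001
t 11.38 press mm [  52.9 -129.2  206.1] turn needed (tool) [ 0.005 -0.001 -0.004]
F press [-2.9 -1.8 11.8] w 0.001 j [ 0.31  0.91 -0.7   1.25  0.59  1.19  0.93]
time_s: 11.62
ee_pos: [0.6389, -0.0447, 0.1966]
eef_rot: [0.554, 0.443, -0.442, -0.549]
ft_force: [-3.3, -0.6, 11.3]
gripper_width: 0.001
t 11.62 press mm [  53.  -128.7  196.6] turn needed (tool) [ 0.006 -0.001 -0.003]
F press [-3.1 -1.3 11.3] w 0.001 j [ 0.31  0.92 -0.7   1.26  0.6   1.16  0.93]
```

```bash
for i in 1; do python3 -m handwheel '[[[0,0.004,0],[0,0,0],0.0],[[0,0.003,0],[0,0,0],0.0]]'; python3 st.py|tail -2
python3 -m handwheel '[[[0,0.003,0],[0,0,0],0.0]]'; python3 st.py|tail -2; done
```

```text
time_s: 11.88
ee_pos: [0.639, -0.044, 0.1902]
eef_rot: [0.554, 0.444, -0.441, -0.549]
ft_force: [-3.2, -0.7, 12.1]
gripper_width: 0.001
t 11.88 press mm [  53.  -128.   190.2] turn needed (tool) [ 0.007 -0.    -0.002]
F press [-3.  -1.3 12.1] w 0.001 j [ 0.31  0.92 -0.7   1.27  0.6   1.15  0.92]
time_s: 12.0
ee_pos: [0.6391, -0.0437, 0.1875]
eef_rot: [0.554, 0.444, -0.441, -0.549]
ft_force: [-3.3, -1.5, 11.3]
gripper_width: -0.0
t 12.0 press mm [  53.  -127.7  187.5] turn needed (tool) [ 0.008 -0.    -0.001]
F press [-2.9 -2.2 11.3] w -0.0 j [ 0.31  0.93 -0.7   1.27  0.6   1.14  0.92]
```

```bash
python3 -m handwheel '[[[0,0.003,0],[0,0,0],0.0]]'|grep -E "pos|force"
python3 -m handwheel '[[[0,0.003,0],[0,0,0],0.0]]'|grep -E "pos|force"; python3 st.py|tail -2
```

```text
ee_pos: [0.6392, -0.0433, 0.1849]
ft_force: [-4.2, -1.1, 12.1]
ee_pos: [0.6393, -0.0429, 0.1822]
ft_force: [-3.1, -0.0, 12.2]
t 12.25 press mm [  53.  -126.8  182.2] turn needed (tool) [0.009 0.    0.   ]
F press [-3.  -0.7 12.2] w -0.002 j [ 0.31  0.93 -0.7   1.28  0.61  1.13  0.91]
```

```bash
python3 -m handwheel '[[[0,0.003,0],[0.008,0,0],0.0]]'|grep -E "pos|force"
python3 -m handwheel '[[[0,0.0025,0],[0,0,0],0.0]]'|grep -E "pos|force"
```

```text
ee_pos: [0.6394, -0.0425, 0.1797]
ft_force: [-3.3, -0.5, 10.9]
ee_pos: [0.6395, -0.042, 0.1776]
ft_force: [-3.6, -1.6, 14.9]
```

```bash
python3 st.py|tail -2
```

```text
t 12.5 press mm [  53.  -125.9  177.6] turn needed (tool) [0.001 0.001 0.002]
F press [-3.1 -2.4 14.9] w 0.001 j [ 0.3   0.94 -0.69  1.28  0.61  1.13  0.91]
```

Force is rising at z 178, which is near solid. Smaller steps now.

```bash
python3 -m handwheel '[[[0,0.0015,0],[0,0,0],0.0]]'|grep -E "pos|force"
```

```text
ee_pos: [0.6396, -0.0417, 0.1766]
ft_force: [-4.6, -1.7, 15.1]
```

```bash
python3 -m handwheel '[[[0,0.0015,0],[0,0,0],0.0]]'|grep -E "pos|force"
```

```text
ee_pos: [0.6397, -0.0415, 0.1757]
ft_force: [-4.7, -2.5, 16.8]
```

```bash
python3 -m handwheel '[[[0,0.002,0],[0,0,0],0.0]]'|grep -E "pos|force"
```

```text
ee_pos: [0.6398, -0.0413, 0.1744]
ft_force: [-5.0, -2.0, 18.8]
```

```bash
python3 -m handwheel '[[[0,0.002,0],[0,0,0],0.0]]'|grep -E "pos|force"
```

```text
ee_pos: [0.6398, -0.041, 0.1733]
ft_force: [-5.6, -1.9, 21.1]
```

```bash
python3 -m handwheel '[[[0,0.003,0],[0,0,0],0.0],[[0,0.001,0],[0,0,0],0.0]]'|grep -E "pos|force"
```

```text
ee_pos: [0.64, -0.0404, 0.1713]
ft_force: [-8.1, -3.2, 21.9]
```

```bash
python3 -m handwheel '[[[0,0.001,0],[0,0,0],0.0],[[0,0.001,0],[0,0,0],0.0]]'|grep -E "pos|force"; python3 st.py
```

```text
ee_pos: [0.64, -0.0404, 0.1713]
ft_force: [-7.1, -3.8, 21.5]
t 13.5 press mm [  53.1 -124.3  171.3] turn needed (tool) [0.007 0.    0.004]
F press [-6.1 -5.3 21.5] w -0.004 j [ 0.3   0.94 -0.69  1.29  0.61  1.11  0.9 ]
```

```bash
python3 -m handwheel '[[[0,0.004,0],[0,0,0],0.0]]'|grep -E "pos|force"
python3 -m handwheel '[[[0,0.001,0],[0,0,0],0.0]]'|grep -E "pos|force"
```

```text
ee_pos: [0.6402, -0.0399, 0.1687]
ft_force: [-8.1, 0.1, 26.8]
ee_pos: [0.6402, -0.0397, 0.1688]
ft_force: [-9.1, -3.7, 25.0]
```

Solid: about 26 N, stalled, lever ≈0.87 rad. Easing up.

```bash
python3 -m handwheel '[[[0,-0.004,0],[0,0,0],0.0],[[0,-0.006,0],[0,0,0],0.0],[[0,-0.009,0.001],[0,0,0],0.0],[[0,-0.01,0],[0,0,0],0.0],[[0,-0.01,0],[0,0,0],0.0],[[0,-0.01,0],[0,0,0],0.0],[[0,-0.01,0],[0,0,0],0.0],[[0,-0.01,0],[0,0,0],0.0]]'|grep -E "pos|force"
python3 -m handwheel '[[[0,-0.01,0],[0,0,0],0.0],[[0,-0.01,0],[0,0,0],0.0],[[0,-0.01,0],[0,0,0],0.0],[[0,-0.01,0],[0,0,0],0.0],[[0,-0.01,0],[0,0,0],0.0]]'|grep -E "pos|force"; python3 st.py 52 -128 312
```

```text
ee_pos: [0.6384, -0.042, 0.2404]
ft_force: [1.2, 4.1, 3.8]
ee_pos: [0.6376, -0.0412, 0.2934]
ft_force: [2.0, 2.8, 1.9]
t 15.38 press mm [  51.  -125.5  293.4] turn needed (tool) [ 0.01  -0.001  0.002]
F press [1.4 3.2 1.9] w -0.001 j [ 0.3   0.82 -0.73  1.11  0.53  1.37  0.99]
shift tool [-0.0025 -0.0186 -0.0012]
```

Still in contact with the bar (about 2–3 N). I finish the last stretch slowly, then clear off towards the robot.

```bash
python3 -m handwheel '[[[0,-0.006,0],[0,0,0],0.0],[[0,-0.006,0],[0,0,0],0.0],[[0,-0.006,0],[0,0,0],0.0],[[0,-0.006,0],[0,0,0],0.0],[[0,-0.02,0],[0,0,0],0.0],[[0,-0.03,0],[0,0,0],0.0],[[0,0,0.04],[0,0,0],0.0],[[-0.03,0,0.05],[0,0,0],0.0]]'|grep -E "pos|force"
python3 -m handwheel '[[[-0.05,0,0.05],[0,0,0],0.0],[[-0.05,0,0.05],[0,0,0],0.0],[[-0.04,0,0.03],[0,0,0],0.0],[[-0.03,0,0],[0,0,0],0.0],[[0,0,0],[0,0,0],0.0]]'|grep -E "pos|force"; python3 st.py
python3 -c "
from h import *
crop('scene','sc6',260,175,100,80,7)
crop('top','top6',190,155,150,140,4)"
python3 -c "
import cv2,numpy as np
a=cv2.imread('pics/sc6.png');b=cv2.imread('pics/top6.png')
"
```

```text
ee_pos: [0.5422, -0.0512, 0.3689]
ft_force: [2.5, -1.1, 1.1]
ee_pos: [0.3847, -0.1848, 0.3688]
ft_force: [0.3, 0.4, -0.1]
t 17.0 press mm [-164.7 -320.6  368.8] turn needed (tool) [ 0.009 -0.009 -0.005]
F press [ 0.2  0.5 -0.1] w -0.0 j [ 0.93  0.41 -0.87  1.7   0.34  1.18  1.31]
```

View pics/sc6.png

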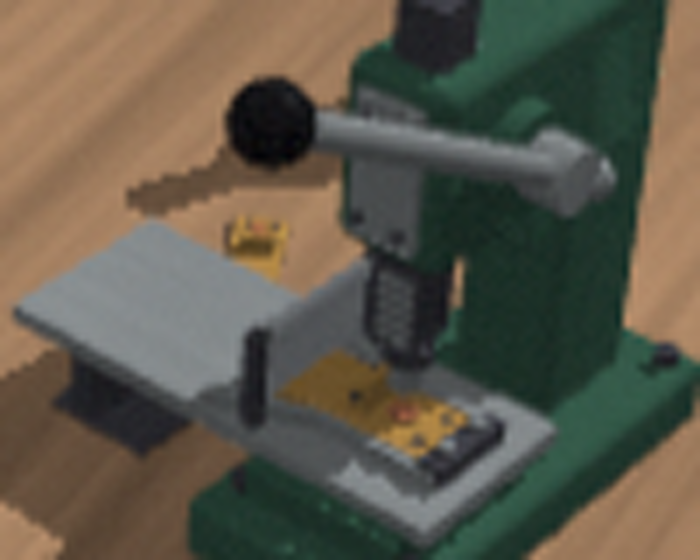

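View pics/top6.png

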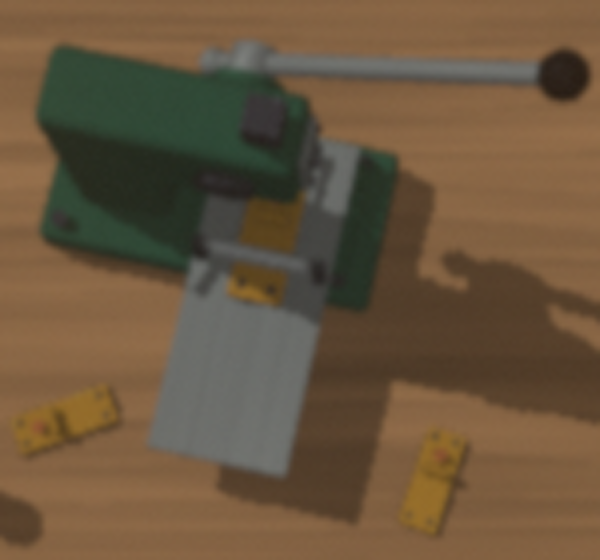

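```bash
python3 -c "
from fit import *
for p in [(0,0,71.5),(0,0,76.5)]:
    print(p,((proj('scene',P(q,[p]))-[260,175]+.5)*7-.5).round(0))
for p in [(-78,20,68),(-78,-20,68)]:
    print(p,((proj('top',P(q,[p]))-[190,155]+.5)*4-.5).round(0))
im=cv2.imread('pics/sc6.png').astype(int)[380:450,360:450]
m=(im[...,2]-im[...,1]>55)&(im[...,0]>.55*im[...,1]); y,x=np.nonzero(m); print(len(x),x.mean()+360,y.mean()+380)
im=cv2.imread('pics/sc4.png').astype(int)[400:460,300:380]
m=(im[...,2]-im[...,1]>55)&(im[...,0]>.55*im[...,1]); y,x=np.nonzero(m); print('before',len(x),((x.mean()+300)/9+20)*7,((y.mean()+400)/9+10)*7)
" | tail -6
```

```text
(0, 0, 71.5) [[401. 406.]]
(0, 0, 76.5) [[402. 397.]]
(-78, 20, 68) [[226. 291.]]
(-78, -20, 68) [[281. 303.]]
30 404.56666666666666 414.73333333333335
before 1 415.33333333333337 402.8888888888889
```

Rivet seen at y≈410 (home predicts 406, undriven 397). The tail edge matches press x -78, the lever ball is back where it started, and the guard is shut. Handing in.

```bash
python3 -c "
from station import hand_in; print(hand_in())"
```

```text
the job is handed in; nothing more can be done
None
```

I finished the riveting and handed in the job at about 17 s; no verdict is reported. I slid the largest bracket under the guard and up to the stop, where it came up solid at about 22 N. The guard dropped shut behind it. I then pushed the lever down to about 0.87 rad, where it stalled at about 26 N, eased it back up, and moved the arm clear.

- **Bracket:** its tail edge lies within about 1.5 px of where it should be against the stop.
- **Lever and guard:** the lever's ball is back at its starting pixel, and the guard hangs shut.
- **Rivet:** its height in the picture (about 410) is nearer the driven position (406) than the undriven one (397). That check is rough: my colour measurement gave 415, and it failed on the earlier picture, so there was no before-and-after comparison. The better evidence is the steady 10–12 N while it was driven, then the stall.
- **Hammer, bowl and bottle:** I didn't re-measure them. The arm stayed well clear of them.

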